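# Let the walnuts out of the nut dispenser

### The job

Serve the walnuts from the tabletop nut dispenser: press its lever all the way down with the fingertips, so that the linked lid over the chute opens, and keep it down until all three walnuts have rolled into the bowl. Then let the lever up slowly, easing the lid shut so that it does not slam, and move clear. Do not touch the lid or the walnuts, do not lift or shift the bowl, and leave the other things on the table where they are.

Things in the scene. Friction and masses are not known exactly. Their poses are not given: they have to be found in the camera images.
- dispenser: Fixed wooden nut dispenser, yaw within 0.42 of 0. Origin: on the table under the chute's mouth; +y runs up the chute, the mouth faces -y, -x is the side (nearest the robot) with gear case and lever. Open chute 54 mm wide, 205 long, floor 85 mm high at the mouth, rising 15 degrees; back end 185 mm high. Grey gear case x -100 to -30, y 30 to 140, top 115 mm; bearing post beside it to 137 mm.
- lever (a joint): Lever angle, rad: 0 = up at rest, 0.42 = all the way down (hard stop). Steel bar pivoted at dispenser (-120, 80, 110) mm about its x axis, reaching to dispenser -y, with a black pad 46 x 46 x 10 mm at its end, 170 mm from the pivot. A spring lifts it: 3 N on the pad at the start, 6 N fully down; let go, it springs up and the lid slams. The linked lid turns 2.6 times as far.
- lever_pad (a point): Centre of the top face of the lever's pad (moves with the lever). At rest it is 150 mm high, at dispenser (-120, -85) mm, sloping up 0.21 rad towards its free end; fully down it is 79 mm high at (-120, -87) mm, sloping the other way: press straight down, about 71 mm.
- lid: Thin steel lid 62 x 58 x 4 mm that closes the mouth of the chute. Origin at its hinge along the top of the mouth, at dispenser (0, 28, 133) mm. Closed, it slopes down and outward from there; it swings up and out by 1.09 rad to about level when the lever is fully down.
- lid_edge (a point): Middle of the lid's lower, free edge: 83 mm high when the lid is closed, 136 mm when it is fully open.
- bowl: Loose white ceramic bowl, rim 132 mm across, 52 mm high, standing on the table under the mouth of the chute. Origin: centre of its underside.
- walnut0_center (a point): Centre of walnut 1 of 3, a brown ball 30 mm across; at the start they lie in a row in the chute behind the lid. They roll out in about 1 s once the lid is open; in the bowl their centres are below the rim, about 20 to 45 mm high.
- walnut1_center (a point): Centre of walnut 2 of 3, a brown ball 30 mm across; at the start they lie in a row in the chute behind the lid. They roll out in about 1 s once the lid is open; in the bowl their centres are below the rim, about 20 to 45 mm high.
- walnut2_center (a point): Centre of walnut 3 of 3, a brown ball 30 mm across; at the start they lie in a row in the chute behind the lid. They roll out in about 1 s once the lid is open; in the bowl their centres are below the rim, about 20 to 45 mm high.
- mug: Black mug on the tray, 80 mm across, 95 mm high. Bystander. Origin: centre of its underside.
- teapot: Black teapot on the tray, about 110 mm across without spout and handle, 168 mm high. Bystander. Origin: centre of its underside.
- tea_tin: Steel tea tin, 60 mm across, 85 mm high, standing beyond the bowl. Bystander. Origin: centre of its underside.
- spoon: Steel spoon, 150 mm long, lying on the table on the robot's side of the lever. Bystander.
- sugar_jar: Glass sugar jar with wooden cap, 72 mm across, 100 mm high, at the robot's left. Bystander. Origin: centre of its underside.
- candle: White candle, 64 mm across, 60 mm high, at the robot's left. Bystander. Origin: centre of its underside.
- glasses: Spectacles with a dark wire frame, 116 x 122 mm, lying flat at the robot's left. Bystander.
- walnut0: The same walnut 1 as a solid; its own origin and axes roll with it, so use its centre point.
- walnut1: The same walnut 2 as a solid; its own origin and axes roll with it, so use its centre point.
- walnut2: The same walnut 3 as a solid; its own origin and axes roll with it, so use its centre point.

How it is judged:
On the way:
1. the lever is held all the way down (0.38 rad or more of 0.42) with the lid open, and all three walnuts lie in the bowl (value of joint lever above 0.38 rad and height (world z) of lid_edge above 0.12 m and horizontal distance between each of walnut0_center, walnut1_center, walnut2_center and bowl below 0.056 m and height (world z) of each of walnut0_center, walnut1_center, walnut2_center below 0.06 m), for 0.2 s.
At the end, for the whole second after the job is handed in: The lever is fully up (within 0.03 rad) and the lid shut (its edge below 90 mm), and all three walnuts lie in the bowl (centres within 56 mm of its axis and below 60 mm), which stands upright within 30 mm of where it was (value of joint lever below 0.03 rad and height (world z) of lid_edge below 0.09 m and height (world z) of bowl below 0.01 m and angle between bowl's own z axis and vertical below 0.1 rad and distance of bowl from where it was at the start of the episode below 0.03 m and horizontal distance between each of walnut0_center, walnut1_center, walnut2_center and bowl below 0.056 m and height (world z) of each of walnut0_center, walnut1_center, walnut2_center below 0.06 m); the robot touches nothing.
It fails at once if the lid slams: before it is within 0.02 rad of rest, the lever comes up faster than 1 rad/s (its pad faster than about 0.17 m/s) (velocity of joint lever below -1 rad/s and value of joint lever above 0.02 rad).
It fails at once if the robot touches the lid (contact force between lid and the fingers above 0.5 N or contact force between lid and the arm above 0.5 N).
It fails at once if the robot touches a walnut, or one is lifted above 200 mm (contact force between any of walnut0, walnut1, walnut2 and the fingers above 0.3 N or contact force between any of walnut0, walnut1, walnut2 and the arm above 0.3 N or height (world z) of any of walnut0_center, walnut1_center, walnut2_center above 0.2 m).
It fails at once if the bowl is shifted or lifted more than 30 mm (distance of bowl from where it was at the start of the episode above 0.03 m).
It fails at once if a bystander (mug, teapot, tea tin, spoon, sugar jar, candle, spectacles) is moved more than 30 mm or tipped (distance of any of mug, teapot, tea_tin, spoon, sugar_jar, candle, glasses from where it was at the start of the episode above 0.03 m or angle between any of mug, teapot, tea_tin, sugar_jar, candle's own z axis and vertical above 0.3 rad).
It also fails if it takes over 38 s, if anything falls off the work surface, if the arm or the gripper's body presses on something with over 40 N, if the wrist force passes 120 N, or if a joint passes its speed limit or range.

### The arm

A 6-joint arm with a two-finger parallel gripper is mounted at the origin on the work surface. World frame = base frame: x ahead of the robot, y to its left, z up, the work surface at z = 0. Lengths are in m, angles in rad, forces in N, time in s.
With the tool pointing down it reaches from about 0.35 to 0.975 m from the base axis. Payload 7.1 kg.
Tool frame: the origin (TCP) lies midway between the tips of the shut fingers; the grasp point (between the pads) lies 19 mm behind it; z points along the fingers, x is the direction in which the jaws open and shut, and the axes are right-handed (so a half turn about z gives the same grasp; the last joint's range is limited). The gripper opens to 88 mm and grips with 3 to 60 N. Pads are 20 mm wide; open, the fingers measure 115 mm over their backs; the gripper's body (75 mm by 178 mm) begins 61 mm behind the grasp point.
Start: joints at [-1.247, 0.423, 1.63, -0, 1.089, -0.019], TCP at [0.21, -0.589, 0.223] pointing down, gripper open.
Joint ranges: [-3, 3], [-0.9, 2.11], [0.09, 2.58], [-1.31, 4.45], [0.11, 2.69], [-2.54, 2.54]. Speed limits (rad/s): [2.39, 2.39, 3.01, 3.14, 3.14, 3.14].

### API

Orientations are given as a unit quaternion [w, x, y, z].
In Python, from station import move_pose, movel, movej, command_gripper, wait, inverse_kinematics, read_camera, camera_info, MotionError, job_done, get_time, get_joint_pos, get_qvel, get_effort, get_tcp_pos, get_ee_rot, get_ft_force, get_ft_torque, get_grip_width gives the robot as it stands. Calls block until the motion is done:
- move_pose(position, orientation): joint-space move of the TCP to a pose.
- movel(position, frame=None, v=0.15, until_force=None): straight line of the TCP; frame=None keeps the orientation; v is the mean speed in m/s. With until_force (N) it stops when the force on the tool has changed by that much, and returns True; else False.
- movej(angles): joint-space move.
- command_gripper(opening): opening from 0.0 (shut) to 1.0 (fully open); the grip force is fixed at half the most; returns when the fingers have stopped.
- wait(seconds).
- inverse_kinematics(position, orientation): joint angles nearest the present ones, or None.
- read_camera(name): name is "scene" or "top"; returns the picture (420x560x3 uint8, red, green, blue); there is no depth.
- camera_info(name): a dict with "intrinsics" (3x3 intrinsics, pixels), "T" (4x4, takes a point from camera to world coordinates). Camera axes: x right, y up, looking along -z (the intrinsics and any distortion apply to the point x, -y, -z); pixel columns grow to the right and rows downward; lengths in m; the calibration is good to about 2 mm. A picture is of the moment at which its call begins. camera_info takes no time and is no camera call.
A pose or a line that the arm cannot do raises MotionError and nothing moves.
- job_done(): hands the job in, once; it reports no verdict.
Readings, each from a call of its own:
- get_time(): time.
- get_joint_pos(): joint angles.
- get_qvel(): joint speeds.
- get_effort(): joint torques, N m.
- get_tcp_pos(): TCP position.
- get_ee_rot(): TCP orientation.
- get_ft_force(): force on the tool from outside, world axes, zero at the start.
- get_ft_torque(): the same for the moment, N m.
- get_grip_width(): opening from 0.0 (shut) to 1.0 (fully open).
Only numpy, scipy, OpenCV 4.12 (cv2) and the standard library are available. Lean on these libraries where they do the work, as an engineer would, in place of code of your own. Each camera call takes 0.05 s, during which the arm holds its last target.

## Working session

There is one attempt and no reset: what is moved stays moved. The work goes in short steps, each a Python script; the robot and the scene stay as the last script left them, time stands still between calls to the robot, and variables do not carry over. Pictures are saved under pics/ and viewed, and the job is handed in when it is done.

```bash
mkdir -p pics; ls
python3 - <<'E'
from station import *
import cv2
for n in ("scene","top"):
    im=read_camera(n); cv2.imwrite(f"pics/{n}0.png",im[:,:,::-1])
    c=camera_info(n); print(n,c["intrinsics"],c["T"],[k for k in c])
print(get_time(),get_ee_rot(),get_tcp_pos())
E
```

```text
pics
scene [[540.01178367   0.         268.349242  ]
 [  0.         540.01178367 205.32761176]
 [  0.           0.           1.        ]] [[ 0.26316325 -0.64669028  0.71591675  1.62811908]
 [ 0.96471763  0.18259788 -0.18967842 -0.2946651 ]
 [-0.00806169  0.7405739   0.67192657  1.13980855]
 [ 0.          0.          0.          1.        ]] ['intrinsics', 'T']
top [[529.56782558   0.         283.26364368]
 [  0.         529.56782558 212.32681489]
 [  0.           0.           1.        ]] [[ 0.00324666  0.98402722 -0.17798844  0.27513405]
 [-0.99980646  0.00664792  0.01851639  0.00860733]
 [ 0.01940388  0.17789387  0.98385835  1.48707834]
 [ 0.          0.          0.          1.        ]] ['intrinsics', 'T']
0.1 [-4.04980649e-04  8.17347423e-01 -5.76144697e-01 -5.60735339e-04] [ 0.20994269 -0.58814365  0.22198628]
```

View pics/scene0.png

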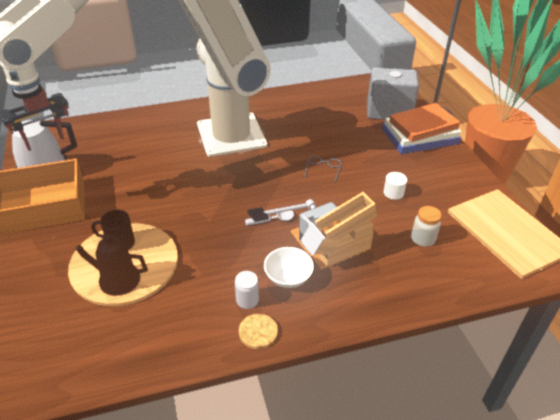

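View pics/top0.png

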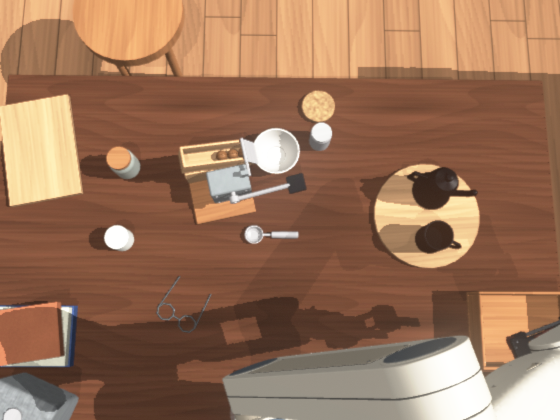

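The top view shows the black pad near (296,184), the bar running to the pivot near (236,197), the bowl at (276,151), and the spoon at about (272,235). In the scene view the pad is near (259,214). I'll zoom in on both and triangulate.

```bash
cat > h.py <<'E'
import numpy as np,cv2
from station import *
def ray(n,u,v):
    c=camera_info(n);K=np.array(c["intrinsics"]);T=np.array(c["T"])
    d=np.linalg.inv(K)@[u,v,1]; d=T[:3,:3]@[d[0],-d[1],-d[2]]
    return T[:3,3],d/np.linalg.norm(d)
def plane(n,u,v,z):
    o,d=ray(n,u,v); return o+d*(z-o[2])/d[2]
def tri(a,b):
    (o1,d1),(o2,d2)=ray(*a),ray(*b)
    s=np.linalg.lstsq(np.c_[d1,-d2],o2-o1,rcond=None)[0]
    p,q=o1+s[0]*d1,o2+s[1]*d2
    return (p+q)/2,np.linalg.norm(p-q)
def proj(n,p):
    c=camera_info(n);K=np.array(c["intrinsics"]);T=np.array(c["T"])
    q=T[:3,:3].T@(np.array(p)-T[:3,3]); q=K@[q[0],-q[1],-q[2]]; return q[:2]/q[2]
E
python3 - <<'E'
from h import *
R={}
for n,(x0,y0,x1,y1) in {"top":(280,165,315,200),"scene":(243,200,276,226)}.items():
    im=cv2.imread(f"pics/{n}0.png"); g=im[y0:y1,x0:x1].max(2)
    m=(g<48).astype(np.uint8)
    k,l,s,c=cv2.connectedComponentsWithStats(m)
    for i in range(1,k):
        if s[i,4]>15: print(n,s[i],c[i]+[x0,y0])
    i=1+np.argmax(s[1:,4]); R[n]=c[i]+[x0,y0]
print(tri(("top",*R["top"]),("scene",*R["scene"])), plane("top",*R["top"],.15), plane("scene",*R["scene"],.15))
a=cv2.imread("pics/top0.png")[120:245,170:340]; cv2.imwrite("pics/tz.png",cv2.resize(a,None,fx=4.5,fy=4.5,interpolation=cv2.INTER_CUBIC))
a=cv2.imread("pics/scene0.png")[180:300,230:390]; cv2.imwrite("pics/sz.png",cv2.resize(a,None,fx=4.5,fy=4.5,interpolation=cv2.INTER_CUBIC))
E
```

```text
Traceback (most recent call last):
ValueError: attempt to get argmax of an empty sequence
```

Run:
```python
from h import *
a=cv2.imread("pics/top0.png");print(a[184,290:304].tolist());print(a[172,290:304:4].tolist())
b=cv2.imread("pics/scene0.png");print(b[214,246:272:2].tolist())
a=a[120:245,170:340]; cv2.imwrite("pics/tz.png",cv2.resize(a,None,fx=4.5,fy=4.5,interpolation=cv2.INTER_CUBIC))
a=b[180:300,230:390]; cv2.imwrite("pics/sz.png",cv2.resize(a,None,fx=4.5,fy=4.5,interpolation=cv2.INTER_CUBIC))
```

```text
[[79, 80, 84], [64, 65, 70], [63, 65, 70], [63, 64, 69], [62, 63, 69], [63, 64, 70], [63, 64, 69], [63, 63, 69], [62, 63, 68], [64, 63, 69], [64, 64, 69], [63, 63, 69], [62, 63, 68], [63, 63, 69]]
[[71, 90, 130], [71, 89, 130], [68, 86, 125], [72, 91, 131]]
[[61, 89, 145], [55, 77, 126], [64, 63, 79], [63, 65, 77], [60, 60, 74], [61, 62, 75], [60, 61, 77], [63, 63, 76], [62, 63, 76], [66, 68, 80], [82, 83, 96], [124, 127, 140], [109, 121, 151]]
```

```bash
sleep 1
python3 - <<'E'
from h import *
R={}
for n,(x0,y0,x1,y1) in {"top":(280,165,315,200),"scene":(240,198,276,228)}.items():
    im=cv2.imread(f"pics/{n}0.png"); g=im[y0:y1,x0:x1]
    m=(g.max(2)<86).astype(np.uint8)
    k,l,s,c=cv2.connectedComponentsWithStats(m)
    i=1+np.argmax(s[1:,4]); R[n]=c[i]+[x0,y0]
    cn=max(cv2.findContours((l==i).astype(np.uint8),0,1)[0],key=cv2.contourArea)
    print(n,s[i],R[n],cv2.minAreaRect(cn))
print(tri(("top",*R["top"]),("scene",*R["scene"])), plane("top",*R["top"],.15), plane("scene",*R["scene"],.15))
E
```

```text
top [  6   9  20  20 273] [295.88278388 182.99267399] ((15.647061347961426, 18.088233947753906), (16.97749137878418, 16.73495864868164), 75.96376037597656)
scene [  9  10  19  13 152] [257.5        214.13157895] ((17.807695388793945, 16.038461685180664), (11.374736785888672, 16.86598777770996), 78.69007110595703)
(array([ 0.59531533, -0.05033081,  0.1457571 ]), np.float64(0.0022752814330366214)) [ 0.59455445 -0.0490386   0.15      ] [ 0.59948708 -0.05248164  0.15      ]
```

View pics/tz.png

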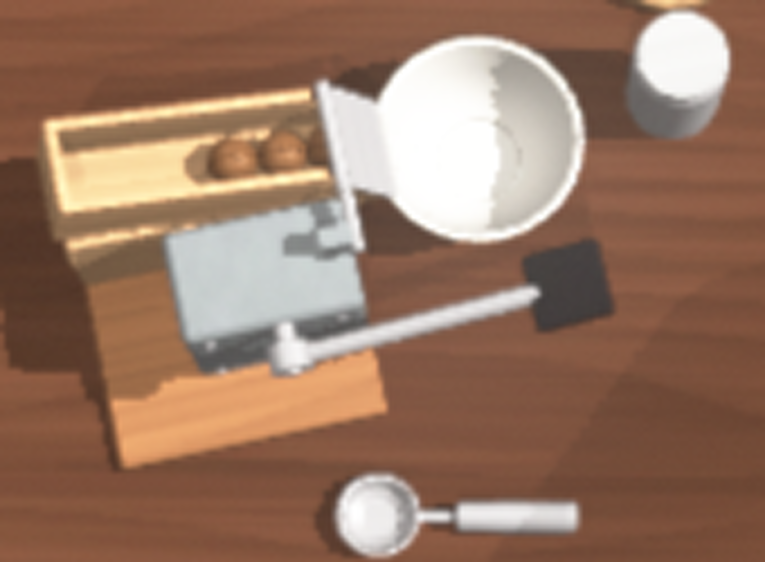

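View pics/sz.png

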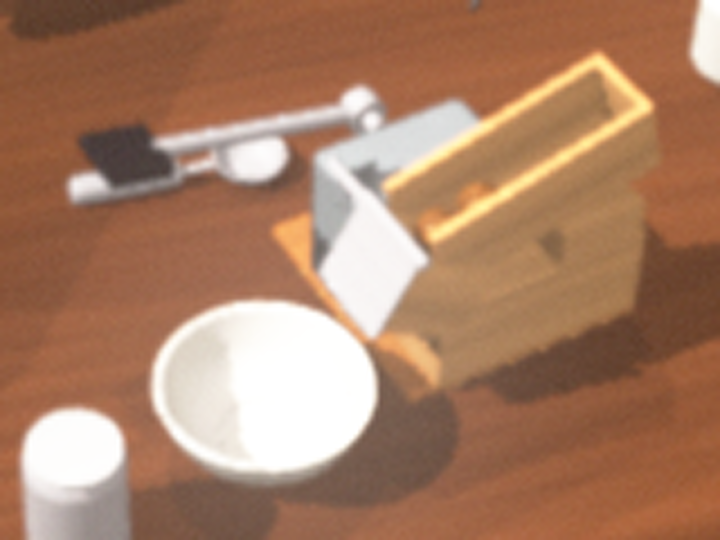

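The pad triangulates to about (0.595, -0.050, 0.146), with a 2 mm ray gap and an expected height of 0.150. Next I'll get the yaw from the post, the pad and the bowl, then approach with shut fingers, jaw axis along the lever. That keeps the gripper body away from the lid.

Run:
```python
from h import *
P=np.array([.595,-.050])
pv=plane("top",170+290/4.5,120+338/4.5,.135); d=P-pv[:2]
print("post",pv,"len",np.linalg.norm(d),"yaw",np.arctan2(d[0],-d[1]))
# gear case top long edge (front) 163,240 -> 360... and chute walls
a=plane("top",170+188/4.5,120+340/4.5,.115)[:2];b=plane("top",170+368/4.5,120+303/4.5,.115)[:2];d=b-a
print("case edge len",np.linalg.norm(d),"yaw",np.arctan2(d[0],-d[1]))
yaw=.23;c,s=np.cos(yaw),np.sin(yaw);Rz=np.array([[c,-s],[s,c]])
O=P-Rz@[-.12,-.085]; print("origin",O)
for nm,q in dict(pad=(-.12,-.085,.15),hinge=(0,.028,.133),casecorner=(-.1,.14,.115),post=(-.12,.08,.137)).items():
    w=np.r_[O+Rz@q[:2],q[2]]; print(nm,(proj("top",w)-[170,120])*4.5,(proj("scene",w)-[230,180])*4.5)
print("bowl",plane("top",170+478/4.5,120+140/4.5,.052),"tin",plane("top",320,130,.085),"teapot",plane("top",434,188,.1),"mug",plane("top",435,237,.09))
```

```text
post [0.56446219 0.11053611 0.135     ] len 0.16341481443113004 yaw 0.18797806364517614
case edge len 0.10774659448690188 yaw 0.21581612508012693
origin [0.69246188 0.06011895]
pad [568.13873464 282.72676528] [125.90563774 147.87340913]
hinge [333.66255005 137.05214702] [392.41713693 227.75550632]
casecorner [184.67704176 346.51535597] [456.29605522  89.90645186]
post [289.30629272 349.25863702] [360.4819302   75.87038992]
bowl [0.70957262 0.00197379 0.052     ] tin [ 0.76144317 -0.11890536  0.085     ] teapot [ 0.59556088 -0.42431164  0.1       ] mug [ 0.46357322 -0.42371858  0.09      ]
```

The dispenser model agrees with the image features to 1–2 px, with yaw about 0.22. I'm going in.

Run:
```python
from h import *
th=-(np.pi/2-.22);q=[0,np.cos(th/2),np.sin(th/2),0]
x,y=.596,-.0505
command_gripper(0.0)
p=get_tcp_pos(); movel([p[0],p[1],.33],v=.2)
print(inverse_kinematics([x,y,.25],q))
move_pose([x,y,.25],q)
print(get_tcp_pos(),get_ft_force(),get_time())
r=movel([x,y,.135],v=.04,until_force=2.0)
print(r,get_tcp_pos(),get_ft_force(),get_time())
cv2.imwrite("pics/s1.png",cv2.resize(read_camera("scene")[150:310,200:400,::-1],None,fx=3.7,fy=3.7))
cv2.imwrite("pics/t1.png",cv2.resize(read_camera("top")[120:260,170:340,::-1],None,fx=3.7,fy=3.7))
```

```text
[-1.04426103e-01  3.54102473e-01  1.66724186e+00 -4.44089210e-16
  1.12024832e+00  1.24637022e+00]
[ 0.59600881 -0.05132648  0.25011094] [ 0.01320818  0.02886186 -0.17126879] 4.5
True [ 0.5959032  -0.05058414  0.15077231] [1.61010826 0.05405113 2.46166085] 6.65
```

View pics/s1.png

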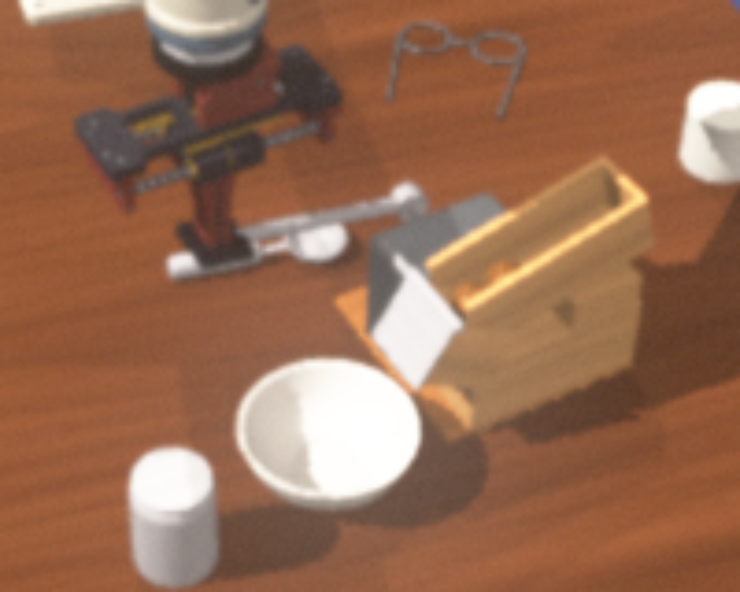

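View pics/t1.png

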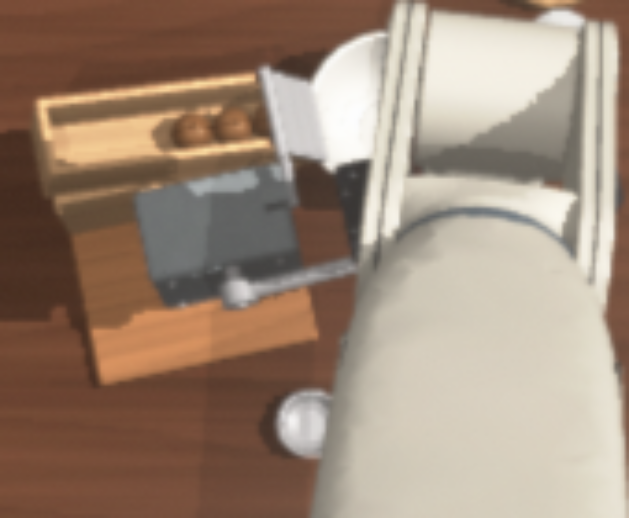

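The fingertips are centred on the pad and touched it at z = 0.151, where 0.150–0.153 was expected. Now I'll press to the stop.

Run:
```python
from h import *
x,y=.596,-.0505
r=movel([x,y,.095],v=.03,until_force=15); print(r,get_tcp_pos(),get_ft_force())
r=movel([x,y,.070],v=.015,until_force=12)
print(r,get_tcp_pos(),get_ft_force(),get_time())
wait(2.0)
print(get_tcp_pos(),get_ft_force(),get_time())
cv2.imwrite("pics/s2.png",cv2.resize(read_camera("scene")[150:310,200:400,::-1],None,fx=3.7,fy=3.7))
cv2.imwrite("pics/t2.png",cv2.resize(read_camera("top")[120:260,170:340,::-1],None,fx=3.7,fy=3.7))
```

```text
False [ 0.59567951 -0.0501579   0.09500618] [-2.30403868  1.27054789  4.6547108 ]
True [ 0.59631465 -0.04982715  0.08012885] [-3.06670738  0.08659439 11.68787233] 9.825
[ 0.59630902 -0.04982214  0.08019374] [-3.09172565 -0.26669181 11.40307667] 11.825
```

View pics/s2.png

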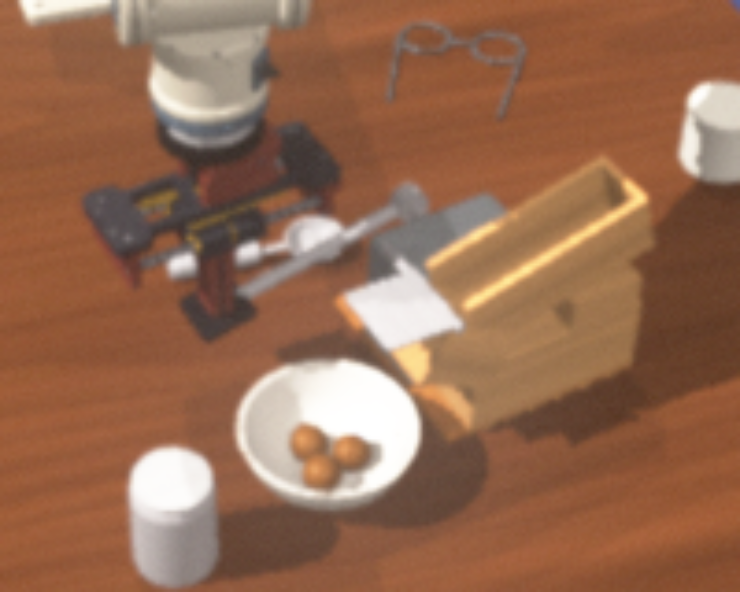

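View pics/t2.png

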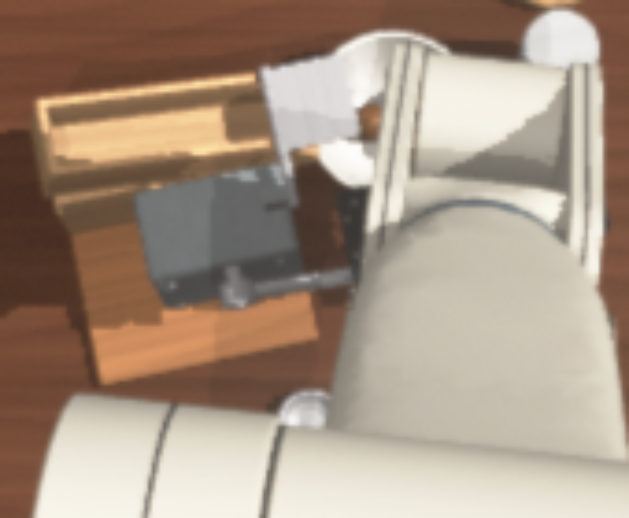

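All three walnuts are in the bowl near (325,455), the chute is empty and the lid is level. The force rose from 5 to 12 N at z = 0.080, so the lever is on the stop. Next is the slow release.

Run:
```python
from h import *
x,y=.596,-.0505
for z,v in ((.135,.02),(.165,.01)):
    movel([x,y,z],v=v); print(get_tcp_pos(),get_ft_force(),get_time())
movel([x,y,.25],v=.12)
movel([.45,-.12,.33],v=.2)
print(get_ft_force(),get_time())
cv2.imwrite("pics/s3.png",read_camera("scene")[:,:,::-1])
cv2.imwrite("pics/s3z.png",cv2.resize(read_camera("scene")[150:310,200:400,::-1],None,fx=3.7,fy=3.7))
```

```text
[ 0.59575946 -0.05052864  0.13487088] [-1.54334251  1.7710765   2.85366594] 14.8667
[ 0.59598577 -0.05048801  0.16496827] [ 0.40650771  0.48000694 -0.68020187] 18.0167
[ 0.16023714  0.70556079 -1.18430722] 19.925
```

View pics/s3z.png

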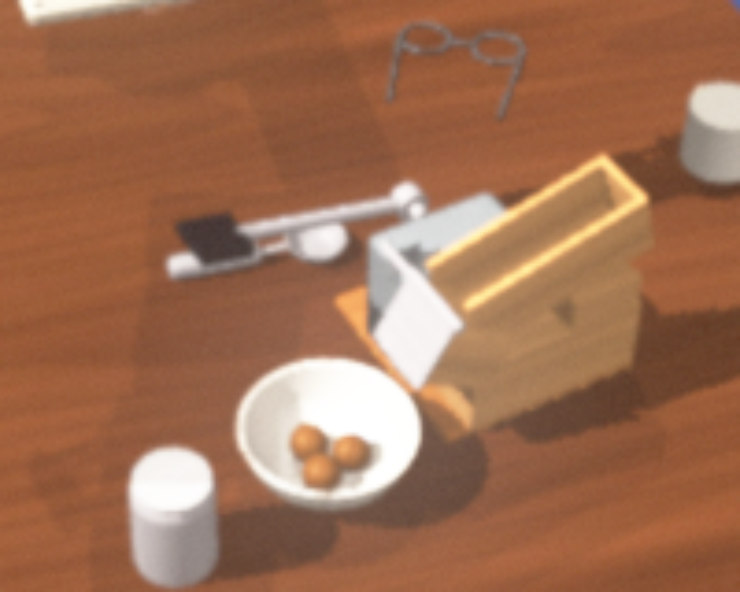

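View pics/s3.png

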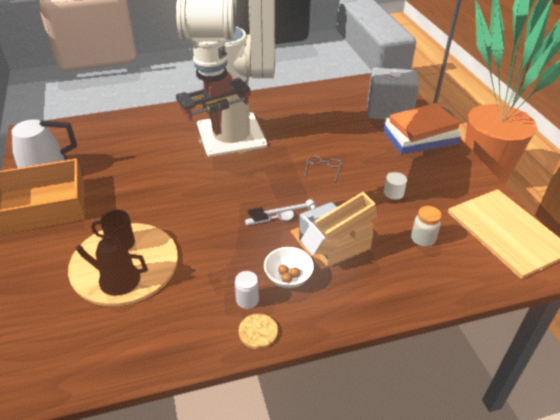

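The lever is back up with its pad at the starting pixels, the lid is shut, the walnuts are in the bowl and the other things are in place. The arm is clear.

```bash
python3 -c "
from station import *
job_done(); print(get_time())"
```

```text
the job is handed in; nothing more can be done
the job is handed in; nothing more can be done
```

The walnuts are served and the job is handed in; no verdict is reported. I pressed the lever pad straight down with the shut fingertips until it met the hard stop at TCP height 80 mm. There the force rose from about 5 N to 12 N. I held it down for 2 s, let it up at 10–20 mm/s on average, and moved the arm clear at about 20 s of the 38 s allowed.

- **Result in the last pictures:** All three walnuts are in the bowl. The lever is up and the lid shut, both matching the earlier pictures by eye, and the bowl and the other things show no visible shift.
- **Small disagreements:** The two views put the pad about 4 mm low (146 mm against 150 mm), with a 2 mm gap between the rays. The yaw estimates ranged from 0.19 to 0.23, and I used 0.22. First contact with the pad at 151 mm matched the height given.
- **Force after release:** The force reading in free air was about -1 N vertically, which I took as sensor drift; the picture shows the arm touching nothing.
- **Not checked:** I did not measure the lever angle or the lid speed directly. I judged them from the TCP height, the commanded speeds and the pictures.

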